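Recline the slide box on its rest

TASK

Tip the upright green slide box over onto the padded orange bar of its rest, so that it reclines there squarely with its label face up and its toe edge still on the rubber pad. Do it with the fingertips only: push its top over, keep a finger ahead of it and ease it down so that it never falls freely and lands gently; do not grip or lift it. Leave everything else alone.

Things in the scene. Friction and masses are not known exactly. Their poses are not given: they have to be found in the camera images.
- slide_box: green slide storage box on end, a plain block 34 (x) by 70 (y) by 140 (z) mm, 0.15 to 0.26 kg, loose. Origin at the centre of its foot; z up its height, x through its thickness from the white-labelled face towards the orange bar, the way it is to tip. Beyond about 14 degrees from upright it falls by itself. Its foot does not slip when its top is pushed.
- box_toe (a point): middle of the box's toe edge, the lower edge on the bar's side, on which it pivots; 17 mm from the origin along the box's x. Axes as the box
- rest: fixed aluminium plate 185 x 124 x 6 mm with a black rubber pad (top at 8 mm) for the box, from 40 mm behind to 16 mm ahead of the origin, a kerb 18 mm high behind it. Origin on the bench under the line where the box's toe edge stands (to 3 mm; box turned up to 0.05 rad on it); x towards the bar, z up. At x = 82 mm two grey cheeks, 62 mm high, y = +-53 mm, carry the bar.
- bar: the padded orange stop bar, fixed across the rest: round, 14 mm across, 104 long along y. Origin at its middle, 82 mm ahead of the rest's origin along x and 57 mm above the bench. The box leaning on it reclines about 55 degrees from upright, its top end reaching about 35 mm beyond the bar.
- mug: bystander: blue and white mug, 92 high (mm); origin under its foot; leave alone
- wash_bottle: bystander: white wash bottle with red cap and bent spout, 189 high (mm); origin under its foot; leave alone
- blower: bystander: black rubber dust blower with red nozzle, 95 high (mm); origin under its foot; leave alone
- vial_black: bystander: small vial with black cap, 22 across, 56 high (mm); origin under its foot; leave alone
- vial_red: bystander: small vial with red cap, 22 across, 56 high (mm); origin under its foot; leave alone
- vial_white: bystander: small vial with white cap, 22 across, 62 high (mm); origin under its foot; leave alone
Mind the look-alikes: they are no part of the job. Of the things like the slide_box, leave any that is purple; of the rest the larger one is meant.

How it is judged (in metres and radians):
On the way:
1. the box is tipped past its balance point and still being eased down by the fingers (angle between slide_box's own z axis and vertical between 0.35 and 0.84 rad and contact force between the fingers and slide_box above 0.05 N), for 0.2 s.
At the end, for the whole second after the job is handed in: The box lies back on the orange bar (touching it), 48 to 66 degrees from upright and level across within 7 degrees, within 10 degrees of square to the rest; its toe edge is on the rubber pad, at most 25 mm back or 14 mm forward of the toe line and within 20 mm of the middle; it is at rest (angle between slide_box's own z axis and vertical between 0.84 and 1.15 rad and angle between slide_box's own y axis and vertical between 1.44 and 1.7 rad and contact force between slide_box and bar above 0.1 N and x of box_toe in the frame of rest between -0.025 and 0.014 m and y of box_toe in the frame of rest between -0.02 and 0.02 m and z of box_toe in the frame of rest below 0.011 m and angle between the y axis of slide_box and the y axis of rest, either way round below 0.17 rad and linear speed of slide_box below 0.02 m/s and angular speed of slide_box below 0.1 rad/s).
It fails at once if the slide box is dropped or knocked over: it swings faster than 5 rad/s (angular speed of slide_box above 5 rad/s).
It fails at once if the slide box is lifted: its toe edge rises more than 12 mm off the pad (z of box_toe in the frame of rest above 0.02 m).
It fails at once if the slide box is gripped or pressed hard: more than 25 N from the fingers (contact force between the fingers and slide_box above 25 N).
It fails at once if a bystander (mug, wash bottle, blower or vial) is pushed more than 15 mm (distance of any of mug, wash_bottle, blower, vial_black, vial_red, vial_white from where it was at the start of the episode above 0.015 m).
It also fails if it takes over 42 s, if anything falls off the work surface, if the arm or the gripper's body presses on something with over 40 N, if the wrist force passes 120 N, or if a joint passes its speed limit or range.

ROBOT

A 6-joint arm with a two-finger parallel gripper is mounted at the origin on a cart in front of the work surface, level with it; the furniture and walls round the work are solid. World frame = base frame: x ahead of the robot, y to its left, z up, the work surface at z = 0. Lengths are in mm, angles in rad, forces in N, time in s.
With the tool pointing down it reaches from about 300 to 775 mm from the base axis. Payload 14.6 kg.
Tool frame: the origin (TCP) lies at the very end of the fingers, on their centre line; the grasp point (between the pads) lies 19 mm behind it; z points along the fingers, y is the line along which they close (so a half turn about z gives the same grasp; the last joint's range is limited). The gripper opens to 94 mm and grips with 3 to 60 N. Pads are 16 mm wide; open, the fingers measure 119 mm over their backs; the gripper's body (75 mm by 177 mm) begins 78 mm behind the grasp point.
Start: joints at [1.208, 0.3, 1.521, -0, 1.321, -0.067], TCP at [160.325, 526.104, 205.446] pointing down, gripper open.
Joint ranges: [-3.03, 3.03], [-0.79, 2.21], [0.23, 2.52], [-1.04, 4.18], [0, 3.07], [-2.55, 2.55]. Speed limits (rad/s): [2.22, 2.22, 2.57, 3.14, 3.14, 3.14].

INTERFACE

Orientations are given as [roll, pitch, yaw] about the fixed x, y, z axes, in that order (R = Rz(yaw) Ry(pitch) Rx(roll)).
In Python, from cell import manip, eyes, ticket gives the robot as it stands. The module is installed in compiled form; this text tells all that it offers.
- The arm moves only by the tool arm_command, never from a script. Its argument "plan" is a list of rows, each a list of 5 numbers: the opening, from -1 (shut) to 1 (fully open), then the shift along the tool's x, y, z in m, then the turn about the tool's z in rad. In form: [[jaw, dx, dy, dz, roll], ...]. A call has 1 to 20 rows; each row shifts and turns the commanded pose from where the row before left it, along the tool's axes as they then stand; what a row does not reach is not made up. A row lasts 1/8 s, in which the tool goes at most 62.5 mm and 10.7 degrees, less where a joint would pass 70% of its speed; a pose out of reach is approached as far as the arm can. A call is refused whole if a number of a shift passes 0.0625 or a number of a turn 0.188, either way. A call with a gripper value outside its range is refused whole. The fingers move at their own pace and stop on an object; "newtons" is the grip in N (left out, the last holds). Time passes only in rows, so rows that do not move let the fingers close. It gives the time, the measured TCP pose, the force, the opening and the grip force at its end, in the units of the state.
- manip.read_state(): the state, without advancing time (a new reading comes with each control period).
- eyes.camera(name): name is "scene" or "top" or "wrist"; returns a dict with "img" (400x640x3 uint8, blue, green, red), "z_map" (400x640 float32, mm along the optical axis (not along the pixel's ray), 0 where there is no reading), "fx", "fy", "cx", "cy" (pixels), "eye" and "orientation" of the camera in the world. Camera axes: x right, y down, z forward; pixel columns grow to the right and rows downward; lengths in mm; the calibration is good to about 2 mm. A picture is of the moment at which its call begins.
- ticket.sign_off(): hands the job in; it is judged then, once.
The state is a dict: "clock": time; "joints": joint angles; "qd": joint speeds; "effort": joint torques, N m; "eef_pos": TCP position; "eef_rot": TCP orientation; "wrist_force": force on the tool from outside, world axes, zero at the start; "moment": the same for the moment, N m; "finger_gap": finger opening in mm; "finger_force": force on a finger pad.
Only numpy, scipy, OpenCV 4.12 (cv2) and the standard library are available. Lean on these libraries where they do the work, as an engineer would, in place of code of your own. Each camera call takes 0.05 s, during which the arm holds its last target. There are 200 camera calls.

## Working session

There is one attempt and no reset: what is moved stays moved. The work goes in short steps, Python scripts to look and compute and a tool call to move; the robot and the scene stay as the last step left them, time stands still between calls to the robot, and variables do not carry over. Pictures are saved under pics/ and viewed, at most 10 in all, crops included, and the job is handed in when it is done.

Besides the shell and the picture viewer there is one more tool, called after "Emit:" in YAML: its name, and indented under it one key for each argument. arm_command: Moves the arm, as the interface text tells. Its arguments: {"type":"object","properties":{"plan":{"type":"array"},"newtons":{"type":"number"}},"required":["plan"]}

```bash
mkdir -p pics
cat > h.py <<'E'
import numpy as np, cv2
from scipy.spatial.transform import Rotation as R
from cell import manip, eyes, ticket
def cam(n):
    c=eyes.camera(n); o=np.array(c["orientation"],float)
    M=o if o.shape==(3,3) else (R.from_euler('xyz',o).as_matrix() if o.size==3 else R.from_quat(o).as_matrix())
    z=c["z_map"]; v,u=np.mgrid[:z.shape[0],:z.shape[1]]
    P=np.stack([(u-c["cx"])/c["fx"]*z,(v-c["cy"])/c["fy"]*z,z],-1)@M.T+np.array(c["eye"])
    P[z==0]=np.nan
    return c,P
E
python3 - <<'E'
from h import *
for n in("scene","top"):
    c,P=cam(n); cv2.imwrite(f"pics/{n}1.png",c["img"]); np.save(f"{n}.npy",P); print(n,c["eye"],c["orientation"],c["fx"])
print(manip.read_state())
E
```

```text
scene [-192.43553214 -765.51322076  744.70104773] [-2.10247989  0.01149733 -0.84017436] 506.8896042885816
top [ 522.13613131  -14.07824533 1343.04400839] [-3.05665011  0.02639714 -1.55970922] 388.9103456539132
{'clock': 0.1, 'joints': array([ 1.20836567e+00,  3.00412266e-01,  1.52153415e+00,  1.73864269e-05,
        1.32072968e+00, -6.66210966e-02]), 'qd': array([ 7.63774467e-05, -1.13361936e-03, -4.63657010e-04, -1.85749926e-04,
        1.93033239e-03,  8.51824215e-04]), 'effort': array([-5.06299912e-04, -5.32636499e+01, -3.53287590e+01,  7.08783511e-02,
        2.34219676e-02, -7.81120320e-05]), 'eef_pos': array([160.2535204 , 525.87418812, 204.93846194]), 'eef_rot': array([-3.14051274e+00, -8.89303330e-05,  2.84577874e+00]), 'wrist_force': array([ 0.54939416, -0.62957366, -0.61357001]), 'moment': array([-0.01031302,  0.00831182,  0.02567016]), 'finger_force': 0.0, 'finger_gap': 94.07972089656138}
```

View pics/scene1.png

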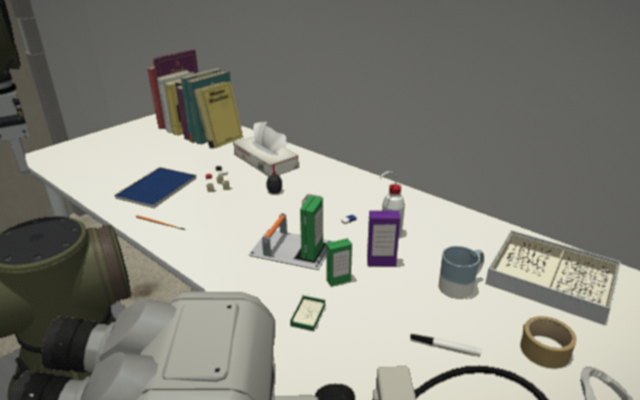

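View pics/top1.png

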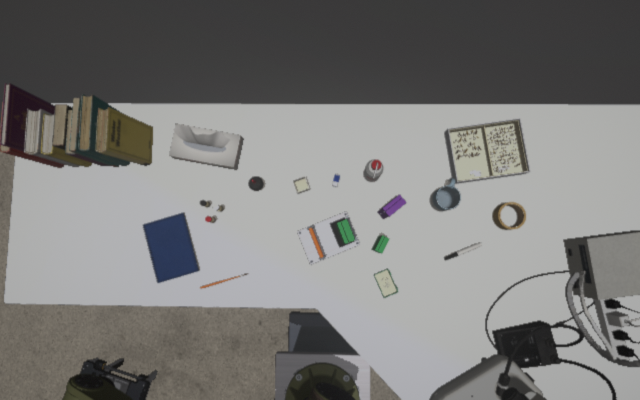

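The scene shows the upright larger green box (312,228) on the aluminium rest, with the orange bar to its left at (274,233). The small green box (339,262) and the purple one (383,238) are look-alikes. In the top view the box is at (345,232), the bar at (316,243) and the small box at (381,243). I'll measure these next.

Run:
```python
from h import *
for n,win in(("top",(205,270,290,400)),("scene",(180,275,240,360))):
    P=np.load(n+".npy"); im=cv2.imread(f"pics/{n}1.png")
    r0,r1,c0,c1=win; S=np.zeros(im.shape[:2],bool); S[r0:r1,c0:c1]=1
    h=cv2.cvtColor(im,cv2.COLOR_BGR2HSV)
    g=S&(h[...,0]>50)&(h[...,0]<75)&(h[...,1]>120)
    o=S&(h[...,0]<16)&(h[...,1]>120)
    for nm,m in(("boxtop",g&(P[...,2]>132)),("smalltop",g&(P[...,2]>60)&(P[...,2]<110)),("bar",o&(P[...,2]>35))):
        q=P[m]; 
        if len(q)<8: print(n,nm,len(q)); continue
        rc=cv2.minAreaRect(q[:,:2].astype(np.float32))
        print(n,nm,len(q),"rect",rc,"med",np.median(q,0),"zmax",q[:,2].max()); print(cv2.boxPoints(rc).round(0).tolist())
    # plate/alu: silver 
P=np.load("top.npy"); im=cv2.imread("pics/top1.png")
print("plate z",P[238,330],P[225,300])
cr=im[195:285,280:410]; cv2.imwrite("pics/crop.png",cv2.resize(cr,None,fx=6,fy=6,interpolation=cv2.INTER_CUBIC))
```

```text
top boxtop 197 rect ((559.2456665039062, -67.32205200195312), (65.8624496459961, 31.50372886657715), 22.244468688964844) med [559.21958651 -68.6740363  148.3175419 ] zmax 153.83142614662052
[[523.0, -65.0], [535.0, -94.0], [596.0, -69.0], [584.0, -40.0]]
top smalltop 95 rect ((521.0176391601562, -182.033935546875), (21.484895706176758, 46.60733413696289), 64.07122039794922) med [ 520.63951952 -181.52512798  106.36878311] zmax 109.37501450213563
[[495.0, -182.0], [537.0, -202.0], [547.0, -183.0], [505.0, -162.0]]
top bar 101 rect ((523.7394409179688, 25.92275619506836), (101.2187271118164, 10.550406455993652), 22.55995750427246) med [524.71488041  25.37014545  64.07029914] zmax 70.2769630194498
[[475.0, 11.0], [479.0, 2.0], [572.0, 40.0], [568.0, 50.0]]
scene boxtop 277 rect ((557.2943115234375, -72.61404418945312), (76.19050598144531, 32.86931228637695), 21.188451766967773) med [549.71610799 -77.0595104  146.91500169] zmax 149.99926624238844
[[516.0, -71.0], [528.0, -102.0], [599.0, -74.0], [587.0, -44.0]]
scene smalltop 467 rect ((530.991455078125, -138.53289794921875), (134.81655883789062, 53.0288200378418), 75.09065246582031) med [ 525.58521389 -174.22313578   99.25593151] zmax 109.99974202265139
[[488.0, -197.0], [539.0, -210.0], [574.0, -80.0], [523.0, -67.0]]
scene bar 114 rect ((529.538818359375, 25.430950164794922), (112.29769897460938, 15.236241340637207), 24.945491790771484) med [527.08000765  23.24734364  62.32213752] zmax 66.74553293858992
[[475.0, 9.0], [482.0, -5.0], [584.0, 42.0], [577.0, 56.0]]
plate z [539.07852025 -20.81886173   1.97378464] [5.82827135e+02 8.32492117e+01 4.72060948e-01]
```

View pics/crop.png

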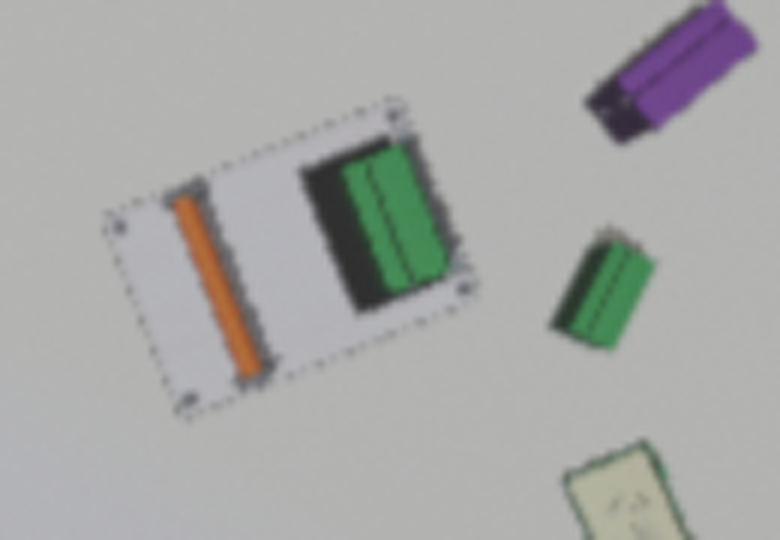

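The box top is centred at (559,-67,148) and the bar at (524,26,64). They are 99.6 mm apart, which matches the expected 99 mm, so the tip direction is about (-0.38, 0.925). I'll turn the tool to straddle the box and go above it at the current height.

Emit:
arm_command:
  plan:
    - [0.28,0,0,0,-0.1715]
    - [0.28,0,0,0,-0.1715]
    - [0.28,0,0,0,-0.1715]
    - [0.28,0,0,0,-0.1715]
    - [0.28,-0.0095,-0.0468,0,0]
    - [0.28,-0.0095,-0.0468,0,0]
    - [0.28,-0.0095,-0.0468,0,0]
    - [0.28,-0.0095,-0.0468,0,0]
    - [0.28,-0.0095,-0.0468,0,0]
    - [0.28,-0.0095,-0.0468,0,0]
    - [0.28,-0.0095,-0.0468,0,0]
    - [0.28,-0.0095,-0.0468,0,0]
    - [0.28,-0.0095,-0.0468,0,0]
    - [0.28,-0.0095,-0.0468,0,0]
    - [0.28,-0.0095,-0.0468,0,0]
    - [0.28,-0.0095,-0.0468,0,0]
    - [0.28,-0.0095,-0.0468,0,0]
    - [0.28,0,0,0,0]

```text
clock: 2.35
eef_pos: [506.7, 8.3, 204.7]
eef_rot: [3.141, -0.001, -2.754]
wrist_force: [0.4, -0.4, -0.4]
finger_gap: 60.2
finger_force: 0.0
```

Emit:
arm_command:
  plan:
    - [0.28,-0.0065,-0.03,0,0]
    - [0.28,-0.0065,-0.03,0,0]
    - [0.28,-0.0065,-0.03,0,0]
    - [0.28,0,0,0,0]
    - [0.28,0,0,0,0]

```text
clock: 2.98
eef_pos: [557.7, -64.4, 205.3]
eef_rot: [3.141, -0.0, -2.751]
wrist_force: [-1.1, 1.0, 0.0]
finger_gap: 59.9
finger_force: 0.0
```

Run:
```python
from h import *
s=manip.read_state(); print(s["eef_pos"],s["finger_gap"],s["joints"])
c,P=cam("wrist"); a=c["img"]; b,Q=cam("scene")
cv2.imwrite("pics/w2.png",np.hstack([cv2.resize(a,(400,250)),cv2.resize(b["img"][130:290,220:420],(400,320))[:250]]))
np.save("w.npy",P)
h=cv2.cvtColor(a,cv2.COLOR_BGR2HSV); g=(h[...,0]>50)&(h[...,0]<75)&(h[...,1]>120)&(P[...,2]>142)&(P[...,2]<155)
q=P[g]; print(len(q)); rc=cv2.minAreaRect(q[:,:2].astype(np.float32)); print(rc,cv2.boxPoints(rc).round(0).tolist(),np.median(q,0))
```

```text
[557.71820813 -64.42137642 205.27797093] 59.949293250863136 [-1.80328070e-01  3.25916670e-01  1.48736700e+00  1.95174647e-04
  1.32896425e+00 -2.14190618e+00]
3089
((557.8291015625, -70.93490600585938), (67.56200408935547, 33.29562759399414), 21.477209091186523) [[520.0, -68.0], [532.0, -99.0], [595.0, -74.0], [583.0, -43.0]] [554.78205372 -71.59775114 147.95259634]
```

View pics/w2.png

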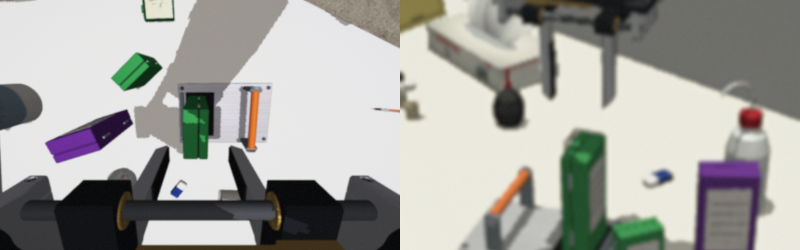

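The wrist view shows the two fingers straddling the box's thickness: left finger on the label side, right finger on the bar side. The box centre measures (558,-70), so I'll centre on it and descend to z≈120.

Emit:
arm_command:
  plan:
    - [0.28,0.002,-0.005,0,0]
    - [0.28,0,0,0,0]
    - [0.28,0,0,0.02,0]
    - [0.28,0,0,0.02,0]
    - [0.28,0,0,0.015,0]
    - [0.28,0,0,0.015,0]
    - [0.28,0,0,0.015,0]
    - [0.28,0,0,0,0]
    - [0.15,0,0,0,0]
    - [0.05,0,0,0,0]
    - [0.05,0,0,0,0]
    - [0.05,0,0,0,0]

```text
clock: 4.58
eef_pos: [558.3, -70.8, 120.7]
eef_rot: [-3.141, 0.0, -2.751]
wrist_force: [0.1, 0.7, 0.6]
finger_gap: 49.4
finger_force: 0.0
```

Emit:
arm_command:
  plan:
    - [0.05,0,0.003,0,0]
    - [0.05,0,0.003,0,0]
    - [0.05,0,0.002,0,0]
    - [0.05,0,0.002,0,0]
    - [0.05,0,0.002,0,0]
    - [0.05,0,0.002,0,0]
    - [0.05,0,0.002,0,0]
    - [0.05,0,0.002,0,0]
    - [0.05,0,0.002,0,0]
    - [0.05,0,0,0,0]

```text
clock: 5.82
eef_pos: [550.6, -52.2, 120.4]
eef_rot: [3.142, -0.0, -2.751]
wrist_force: [1.0, -0.4, -0.4]
finger_gap: 49.2
finger_force: 0.1
```

```bash
cat > look.py <<'E'
import sys
from h import *
s=manip.read_state(); print(s["eef_pos"],s["finger_gap"])
b,Q=cam("scene"); im=b["img"]; cv2.imwrite(sys.argv[1],cv2.resize(im[130:290,220:420],(750,600),interpolation=cv2.INTER_CUBIC))
h=cv2.cvtColor(im,cv2.COLOR_BGR2HSV)
# label-side face: white/green pixels on the box; fit plane to the label face points
u=np.array([-.38,.925]); 
X=(Q[...,:2]-np.array([552,-53.5]))@u; Y=(Q[...,:2]-np.array([552,-53.5]))@np.array([.925,.38]); Z=Q[...,2]
g=(h[...,0]>45)&(h[...,0]<80)&(h[...,1]>100)&(abs(Y)<42)&(X>-60)&(X<150)&(Z>15)
x,y,z=X[g],Y[g],Z[g]; print(len(x),"top",z.max(),"x at zmax",x[z.argmax()])
f=(y<-15)
# -y side and back faces: bin by height, rear-most and front-most x
for a in range(20,160,15):
    m=(z>=a)&(z<a+15)
    if m.sum()>3: print(a,m.sum(),np.percentile(x[m],[2,50,98]).round(1),np.percentile(y[m],[2,98]).round(1))
E
python3 look.py pics/s3.png
```

```text
[550.59882716 -52.17381593 120.43147817] 49.16105576333725
804 top 153.61764707639247 x at zmax -19.459438956044504
20 111 [-34.7 -31.   -1.9] [-35.8  25.4]
35 76 [-33.2 -28.   -2.7] [-36.3  17.5]
50 59 [-30.8 -15.5  -0.2] [-36.3 -29.6]
65 61 [-28.7 -13.8  -0.4] [-35.9 -28.5]
80 69 [-27.3 -13.5   1.4] [-37.1 -29. ]
95 65 [-26.1 -10.4   3.4] [-36.7 -29.2]
110 52 [-24.3 -15.5   5.7] [-36.7 -29.9]
125 67 [-22.8 -10.4  24.1] [-36.3  -1.7]
140 200 [-22.1  -6.2   7.8] [-34.8  28.9]
```

View pics/s3.png

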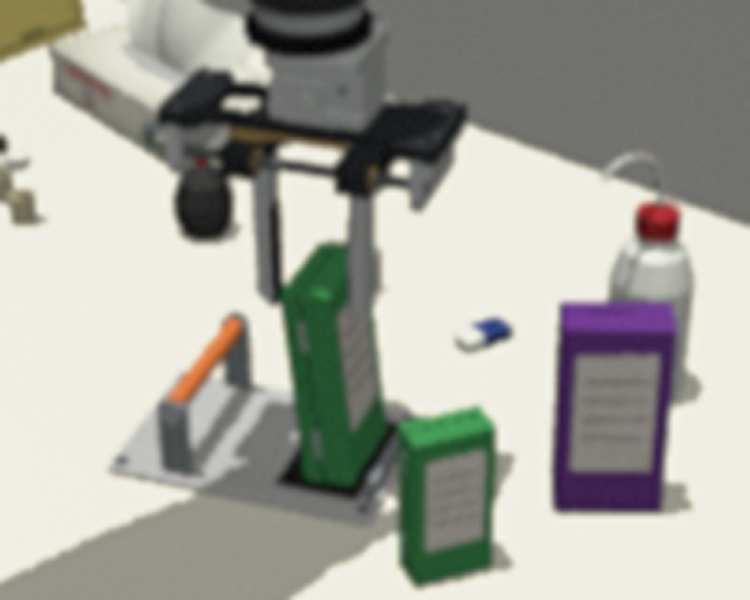

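The box is leaning about 6.5° forward at (330,380), pushed by the rear finger. The front finger is just ahead of its top edge at (270,290). I'll push on past the balance point.

Emit:
arm_command:
  plan:
    - [0.05,0,0.002,0,0]
    - [0.05,0,0.002,0,0]
    - [0.05,0,0.002,0,0]
    - [0.05,0,0.002,0,0]
    - [0.05,0,0.002,0,0]
    - [0.05,0,0.002,0,0]
    - [0.05,0,0.002,0,0]
    - [0.05,0,0.002,0,0]
    - [0.05,0,0.002,0,0]
    - [0.05,0,0.002,0,0]
    - [0.05,0,0,0,0]
    - [0.05,0,0,0,0]

```text
clock: 7.38
eef_pos: [543.1, -33.8, 120.5]
eef_rot: [-3.142, 0.0, -2.751]
wrist_force: [-0.6, 0.1, 0.4]
finger_gap: 49.2
finger_force: 0.1
```

```bash
python3 look.py pics/s4.png
```

```text
[543.09451688 -33.81481192 120.4503683 ] 49.161269129946604
906 top 152.0169294503221 x at zmax 11.864496689203678
20 140 [-32.8 -27.8   3.4] [-36.   24.6]
35 116 [-27.6 -23.4   6.1] [-36.9  22. ]
50 73 [-22.5  -6.5  11.3] [-36.2 -20.9]
65 64 [-15.7  -1.2  15.6] [-36.2 -30. ]
80 71 [-11.3   4.1  20.4] [-35.9 -28.5]
95 69 [-4.7  8.7 28.4] [-36.4 -27.1]
110 57 [ 0.3 13.5 35.5] [-34.9 -28.9]
125 86 [ 5.3 17.8 39.7] [-35.3   8.4]
140 208 [ 8.6 20.3 40.8] [-35.3  27.1]
```

View pics/s4.png

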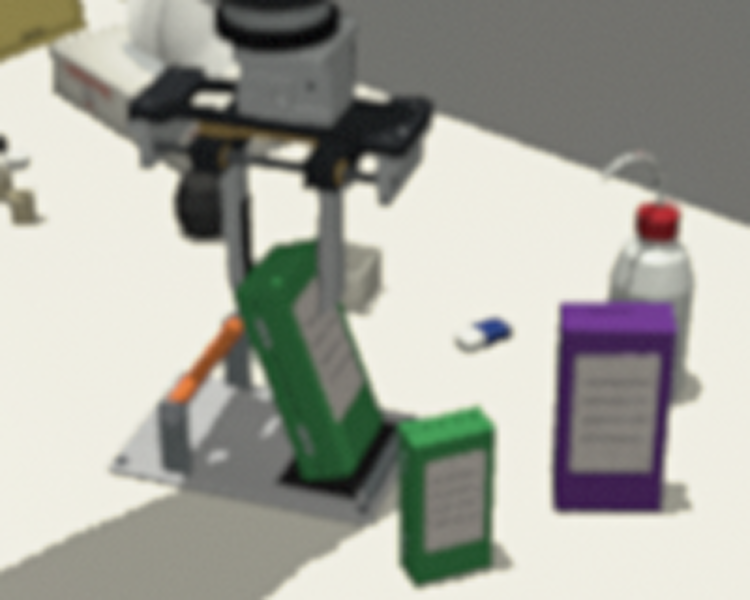

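The box now leans about 20°, its top edge resting on the front finger at (240,280). I'll open the jaws slowly, so the front finger leads and the rear one backs off, then lower while easing forward.

Emit:
arm_command:
  plan:
    - [0.14,0,0,0,0]
    - [0.23,0,0,0,0]
    - [0.32,0,0,0,0]
    - [0.41,0,0,0,0]
    - [0.5,0,0,0,0]
    - [0.59,0,0,0,0]
    - [0.68,0,0,0,0]
    - [0.77,0,0,0,0]
    - [0.86,0,0,0,0]
    - [0.95,0,0,0,0]
    - [0.95,0,0.002,0.004,0]
    - [0.95,0,0.002,0.004,0]
    - [0.95,0,0.002,0.004,0]
    - [0.95,0,0.002,0.004,0]
    - [0.95,0,0.002,0.004,0]
    - [0.95,0,0.002,0.004,0]
    - [0.95,0,0.002,0.004,0]
    - [0.95,0,0.002,0.004,0]
    - [0.95,0,0,0.004,0]
    - [0.95,0,0,0.004,0]

```text
clock: 9.93
eef_pos: [537.0, -19.0, 80.2]
eef_rot: [-3.142, 0.0, -2.751]
wrist_force: [-1.1, 1.3, 1.0]
finger_gap: 91.7
finger_force: 0.5
```

```bash
python3 look.py pics/s5.png
```

```text
[537.01270799 -19.03779829  80.20262951] 91.74990280276299
899 top 141.04532620526345 x at zmax 54.80235693711605
20 103 [-28.  -20.9   9.1] [-35.8  22.7]
35 167 [-23.6 -15.2  17.8] [-36.2  26.5]
50 118 [-13.5   0.6  31.1] [-36.5  22.5]
65 83 [ 1.2 20.  43.4] [-36.1 -28.1]
80 86 [12.  31.4 53.2] [-36.2 -27.7]
95 68 [23.2 38.4 67.3] [-37.1 -26.8]
110 84 [35.8 55.2 81.8] [-35.3  -1.9]
125 171 [45.3 52.9 73.6] [-34.   24.9]
140 5 [51.4 52.9 54.8] [-23.1  21.4]
```

View pics/s5.png

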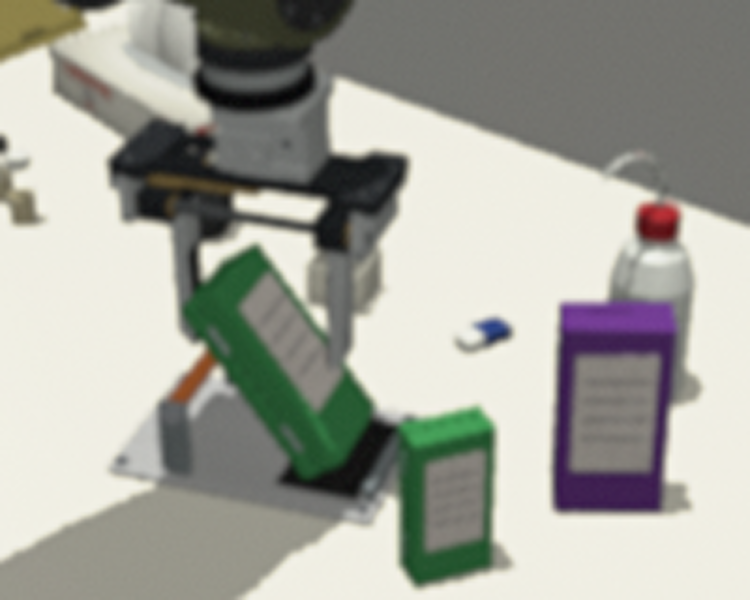

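The box is reclined about 37°, held by the front finger at (190,320) and square over the bar. I'll ease it down the rest of the way.

Emit:
arm_command:
  plan:
    - [0.95,0,0.0015,0.001,0]
    - [0.95,0,0.0015,0.001,0]
    - [0.95,0,0.0015,0.001,0]
    - [0.95,0,0.0015,0.001,0]
    - [0.95,0,0.0015,0,0]
    - [0.95,0,0.0015,0,0]
    - [0.95,0,0.0015,0,0]
    - [0.95,0,0.0015,0,0]
    - [0.95,0,0.0015,0,0]
    - [0.95,0,0.0015,0,0]
    - [0.95,0,0.0015,0,0]
    - [0.95,0,0.0015,0,0]
    - [0.95,0,0.0015,0,0]
    - [0.95,0,0.0015,0,0]
    - [0.95,0,0.0015,0,0]
    - [0.95,0,0.0015,0,0]
    - [0.95,0,0.0015,0,0]
    - [0.95,0,0.0015,0,0]
    - [0.95,0,0.0015,0,0]
    - [0.95,0,0.0015,0,0]

```text
clock: 12.48
eef_pos: [525.5, 8.9, 76.4]
eef_rot: [3.142, -0.0, -2.751]
wrist_force: [-0.4, 0.9, 0.0]
finger_gap: 91.5
finger_force: 0.3
```

```bash
python3 look.py pics/s6.png
```

```text
[525.51914612   8.87565663  76.44064386] 91.51764484666295
836 top 116.25605348825218 x at zmax 89.1631403073112
20 64 [-18.9  -2.8  24.6] [-36.3  -3.8]
35 234 [-19.3  -6.1  40.8] [-36.4  28. ]
50 162 [-2.1 18.  62.5] [-35.2  24.1]
65 111 [22.6 47.6 80.7] [-35.4 -26.4]
80 81 [ 43.1  63.6 101.8] [-35.4 -25.5]
95 113 [ 62.3  82.4 101.9] [-36.5  26.8]
110 65 [79.4 86.9 93.4] [-32.5  27.7]
```

View pics/s6.png

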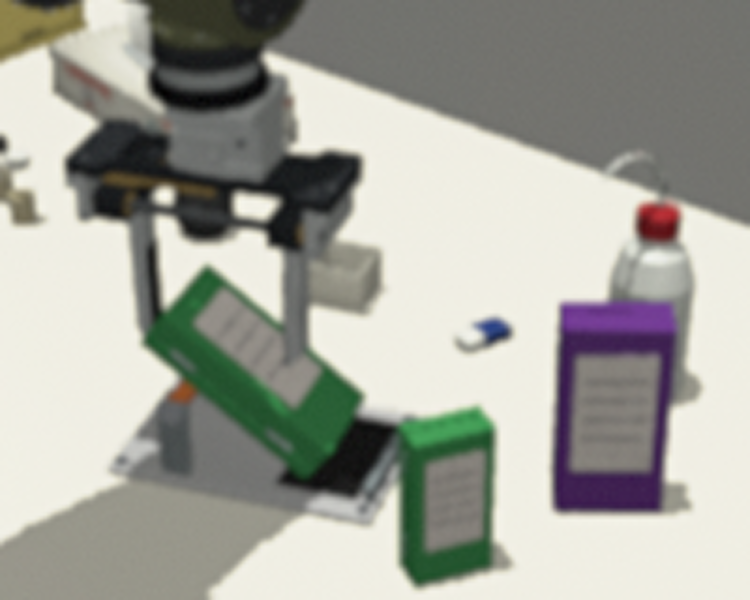

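The box is at about 53°, nearly on the bar. I'll continue a few mm more until the finger unloads.

Emit:
arm_command:
  plan:
    - [0.95,0,0.001,0,0]
    - [0.95,0,0.001,0,0]
    - [0.95,0,0.001,0,0]
    - [0.95,0,0.001,0,0]
    - [0.95,0,0.001,0,0]
    - [1,0,0.001,0,0]
    - [1,0,0,0,0]
    - [1,0,0,0,0]

```text
clock: 13.52
eef_pos: [523.3, 14.3, 76.5]
eef_rot: [-3.142, 0.0, -2.751]
wrist_force: [-0.9, 0.2, 0.4]
finger_gap: 94.2
finger_force: 0.0
```

```bash
python3 look.py pics/s7.png
```

```text
[523.30704943  14.27397333  76.4598116 ] 94.22371544307605
834 top 113.91953966468566 x at zmax 91.63779139494109
20 60 [-18.5  -1.   24.1] [-34.8 -22.1]
35 234 [-19.   -5.4  40.8] [-35.2  26.8]
50 180 [-0.6 20.4 64.9] [-35.3  24.3]
65 106 [25.  51.1 83.4] [-35.3 -25.6]
80 91 [ 45.5  68.5 108.6] [-35.7 -19.1]
95 118 [ 68.5  85.9 102.4] [-34.6  28.9]
110 36 [84.  90.6 93.4] [-34.5  27.7]
```

View pics/s7.png

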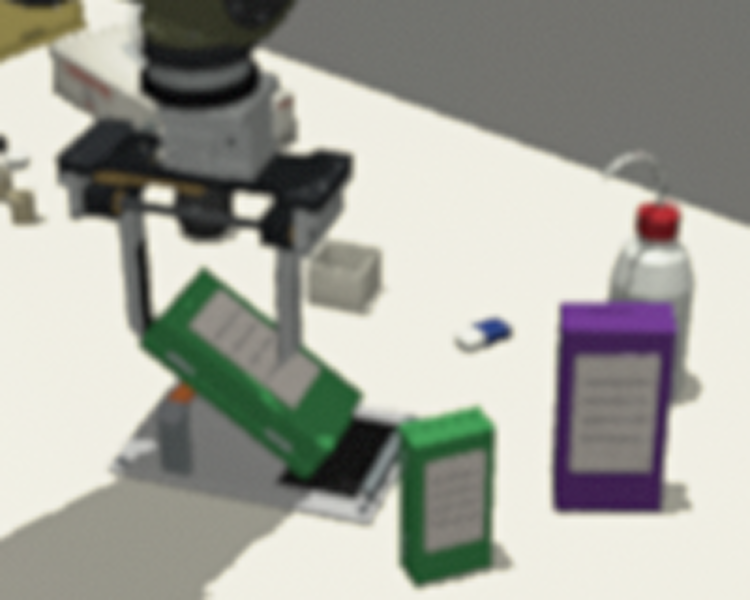

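The box is at rest on the bar, label up, and the finger reads 0 N and is clear of the edge. I'll withdraw straight up.

Emit:
arm_command:
  plan:
    - [1,0,0,-0.003,0]
    - [1,0,0,-0.005,0]
    - [1,0,0,-0.01,0]
    - [1,0,0,-0.02,0]
    - [1,0,0,-0.03,0]
    - [1,0,0,-0.03,0]
    - [1,0,0,-0.03,0]
    - [1,0,0,0,0]
    - [1,0,0,0,0]

```text
clock: 14.7
eef_pos: [523.0, 14.3, 204.0]
eef_rot: [3.141, -0.001, -2.751]
wrist_force: [-1.2, -0.2, -0.0]
finger_gap: 93.9
finger_force: 0.0
```

```bash
python3 look.py pics/s8.png
```

```text
[522.9888176   14.29507524 203.96938317] 93.85146442107397
818 top 114.89463673761406 x at zmax 88.92740521035323
20 59 [-18.7  -0.   24.8] [-35.  -28.6]
35 229 [-19.3  -5.6  40.9] [-35.   27.6]
50 174 [-0.8 18.3 63.7] [-35.1  25.3]
65 108 [26.5 50.3 80.5] [-35.8 -25.4]
80 89 [ 47.4  69.  104.2] [-36.1 -25.9]
95 110 [68.  85.4 99.5] [-35.6  28.2]
110 39 [85.2 90.1 94.3] [-34.3  30. ]
```

View pics/s8.png

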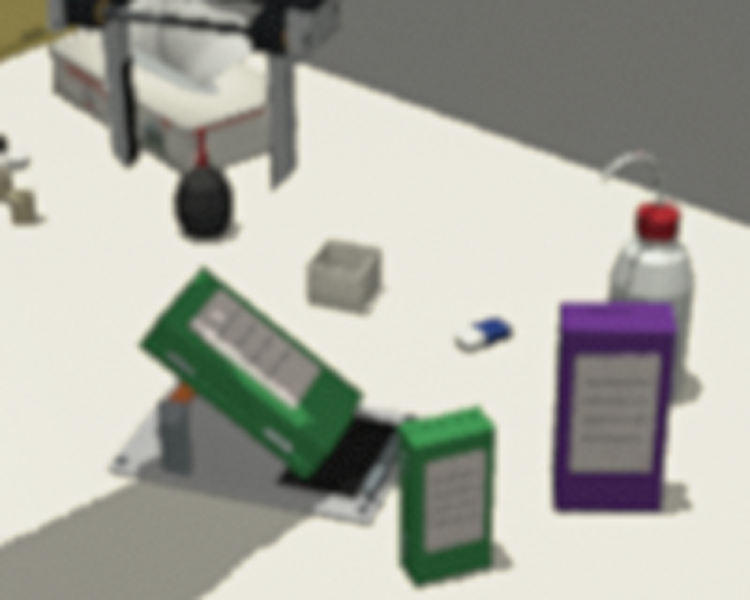

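The box reclines squarely on the bar at about 54°, with its toe on the pad at (310,475), and the arm is clear.

```bash
python3 -c "
from cell import ticket
print(ticket.sign_off())"
```

```text
the job is handed in; nothing more can be done
None
```

I tipped the slide box and eased it down onto the orange bar. It reclines there squarely at about 54°, label up and toe edge on the rubber pad. The job is handed in at about 15 s of the 42 s allowed; sign-off returned no verdict.

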